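# Load two ramekins onto the sprung dish lift

### The job

Stand the two small straight-sided white ramekins side by side on the platform of the steel dish lift, upright and wholly on the platform, and let go of them. The platform is sprung and sinks as each one is added: set each ramekin gently down on it, do not drop it.

Things in the scene. Friction and masses are not known exactly. Their poses are not given: they have to be found in the camera images.
- ramekin_a: First ramekin: plain white ceramic pot, open top, round, upright sides, 66 mm across (foot 60), 42 mm tall, wall 5 mm, 160 to 240 g, upright on the counter at the start. Origin: centre of its underside; z up. Either may go first, at either end. Near it, left of the lift: a flared shallow dish (94 mm wide, 24 mm tall) and a mug (85 mm tall); centres 140 mm or more apart.
- ramekin_b: Second ramekin: plain white ceramic pot, open top, round, upright sides, 66 mm across (foot 60), 42 mm tall, wall 5 mm, 160 to 240 g, upright on the counter at the start. Origin: centre of its underside; z up. Same as the first. A lidded glass jar, 85 mm tall, stands beyond them.
- platform_top (a point): Centre of the platform's flat upper face (moves with it): a rimless rectangular aluminium slab, 110 mm along its own x, 200 mm along its own y; z up. Empty, the face is 85 mm above the counter and 25 mm above the rim of the open steel housing around it (146 x 236 mm, 60 mm tall, fixed).
- platform (a joint): How far the platform has sunk, in m: 0 empty (top stop), growing downwards to 0.036 (bottom stop). Damped spring, 160 N/m, 0.3 N preload: one ramekin sinks it by about 10 mm, both by about 22 mm. It slides vertically and does not tilt.
Not all that is in view belongs to the job. Leave any blue or green look-alike of the ramekin_b alone. Leave any yellow look-alike of the ramekin_a alone.

How it is judged:
By the outcome, as a careful person would: the job done as asked, in the order asked, and still so for the second after the job is handed in, with the robot touching nothing.
It also fails if it takes over 64 s, if anything falls off the work surface, if the arm or the gripper's body presses on something with over 40 N, if the wrist force passes 120 N, or if a joint passes its speed limit or range.

### The arm

A 6-joint arm with a two-finger parallel gripper is mounted at the origin on the work surface. World frame = base frame: x ahead of the robot, y to its left, z up, the work surface at z = 0. Lengths are in m, angles in rad, forces in N, time in s.
With the tool pointing down it reaches from about 0.375 to 0.9 m from the base axis. Payload 3.1 kg.
Tool frame: the origin (TCP) lies where the fingers leave the gripper's body, on its centre line; the fingertips stand 73 mm ahead of it and the grasp point (between the pads) lies 54 mm ahead of it; z points along the fingers, y is the line along which they close (so a half turn about z gives the same grasp; the last joint's range is limited). The gripper opens to 85 mm and grips with 20 to 120 N. Pads are 22 mm wide; open, the fingers measure 114 mm over their backs; the gripper's body (76 mm by 85 mm) begins 54 mm behind the grasp point. The pads swing forward as they close: fully open they stand 13 mm farther back than shut.
Start: joints at [-1.359, 0.527, 1.433, -0, 1.181, -0.178], TCP at [0.238, -0.578, 0.304] pointing down, gripper open.
Joint ranges: [-3.08, 3.08], [-0.75, 2.2], [0.22, 2.44], [-1.43, 4.57], [0, 2.65], [-2.85, 2.85]. Speed limits (rad/s): [2.79, 2.79, 3.14, 3.14, 3.14, 3.14].

### API

Orientations are given as a unit quaternion [x, y, z, w].
In Python, from station import manip gives the robot as it stands.
- The arm moves only by the shell command python3 -m crank 'ROWS' [FORCE]. ROWS is JSON, a list of rows, each an object with "dp": the shift along the tool's x, y, z normalised to -1 to 1, where 1 is 50 cm, a list of three; "delta_rot": the turn, a rotation vector about the tool's x, y, z normalised to -1 to 1, where 1 is 2 pi rad, a list of three; "fingers": the opening, from -1 (shut) to 1 (fully open). A call has 1 to 12 rows; each row shifts and turns the commanded pose from where the row before left it, along the tool's axes as they then stand; what a row does not reach is not made up. A row lasts 1/12 s, in which the tool goes at most 41.7 mm and 7.16 degrees, less where a joint would pass 70% of its speed; a pose out of reach is approached as far as the arm can. A call with a number of a shift or a turn outside -1 to 1 is refused whole. A call with a gripper value outside its range is refused whole. The fingers move at their own pace and stop on an object; FORCE is the grip in N (left out, the last holds). Time passes only in rows, so rows that do not move let the fingers close. It gives the time, the measured TCP pose, the force, the opening and the grip force at its end, in the units of the state.
- manip.sense(): the state, without advancing time (a new reading comes with each control period).
- manip.snapshot(name): name is "scene" or "top" or "wrist"; returns (picture, depth): 400x640x3 uint8, red, green, blue; 400x640 float32, m along the optical axis (not along the pixel's ray), 0 where there is no reading.
- manip.camera_model(name): a dict with "fx", "fy", "cx", "cy" (pixels), "k1" (the pictures are not rectified: a ray, as slopes to the right and down, at radius r is drawn at 1 + k1 r^2 times it, then the intrinsics apply), "origin" and "attitude" of the camera in the world. Camera axes: x right, y up, looking along -z (the intrinsics and any distortion apply to the point x, -y, -z); pixel columns grow to the right and rows downward; lengths in m; the calibration is good to about 2 mm. A picture is of the moment at which its call begins: read the wrist's pose just before it. camera_model takes no time and is no camera call; for the wrist camera it gives the pose at the moment of the call.
- manip.sign_off(): hands the job in; it is judged then, once.
The state is a dict: "t": time; "q": joint angles; "qd": joint speeds; "tau": joint torques, N m; "tcp_pos": TCP position; "tool_rot": TCP orientation; "force": force on the tool from outside, world axes, zero at the start; "ft_torque": the same for the moment, N m; "finger_gap": opening from 0.0 (shut) to 1.0 (fully open); "gripper_force": force on a finger pad.
Only numpy, scipy, OpenCV 4.12 (cv2) and the standard library are available. Lean on these libraries where they do the work, as an engineer would, in place of code of your own. Each camera call takes 0.05 s, during which the arm holds its last target. There are 200 camera calls.

## Working session

There is one attempt and no reset: what is moved stays moved. The work goes in short steps, Python scripts to look and compute and a shell command to move; the robot and the scene stay as the last step left them, time stands still between calls to the robot, and variables do not carry over. Pictures are saved under pics/ and viewed, at most 10 in all, crops included, and the job is handed in when it is done.

```bash
mkdir -p pics; ls; python3 - <<'E'
from station import manip
import cv2,numpy as np
for n in("scene","top"):
    p,d=manip.snapshot(n); cv2.imwrite(f"pics/{n}0.png",p[:,:,::-1]); np.savez(f"{n}0.npz",p=p,d=d)
    print(n,manip.camera_model(n),(d>0).mean())
print(manip.sense())
E
```

```text
pics
scene {'fx': 470.38434587996994, 'fy': 470.38434587996994, 'cx': 318.42975385249696, 'cy': 197.36607843557496, 'k1': -0.08348189304822903, 'origin': array([ 1.04805322, -0.39028417,  1.10029673]), 'attitude': array([0.27477638, 0.12284899, 0.38342058, 0.87315218])} 0.99616015625
top {'fx': 399.1017863510296, 'fy': 399.1017863510296, 'cx': 313.34759365615173, 'cy': 193.08448116548325, 'k1': 0.01873258264482327, 'origin': array([0.38746401, 0.08353281, 0.94646692]), 'attitude': array([-0.05338214,  0.06918003,  0.71078956, -0.69795607])} 0.99609765625
{'t': 0.1, 'q': array([-1.35846269e+00,  5.28395673e-01,  1.43376857e+00,  1.40898585e-05,
        1.18140569e+00, -1.78531936e-01]), 'qd': array([-0.00063074, -0.00330298, -0.00287558,  0.00040539, -0.00170255,
        0.00206949]), 'tau': array([-2.83438858e-04, -4.43303525e+01, -1.78587431e+01, -1.89236443e-04,
        3.93057213e-03,  1.15387448e-05]), 'tcp_pos': array([ 0.2380224 , -0.57736044,  0.30301931]), 'tool_rot': array([ 9.80963760e-01,  1.94188375e-01, -1.01941098e-05, -9.88610201e-04]), 'force': array([0.33565968, 0.17963024, 0.20648251]), 'ft_torque': array([-0.01143404,  0.02723388,  0.00821566]), 'gripper_force': 0.0, 'finger_gap': 1.0020866115920544}
```

View pics/top0.png

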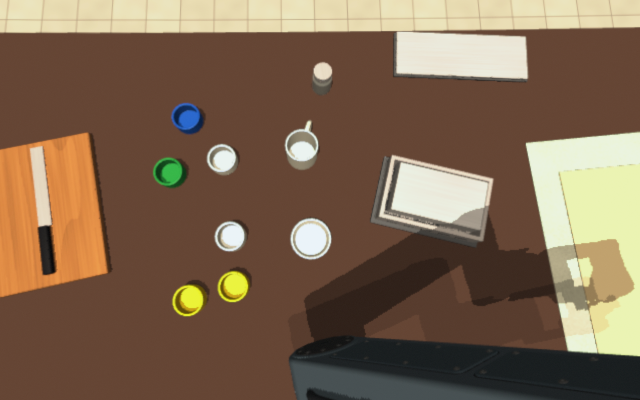

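View pics/scene0.png

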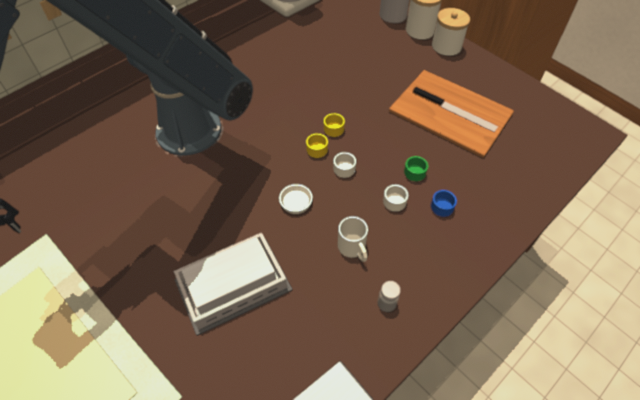

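The top view shows the white ramekins at about (222,159) and (231,236). The dish is at (311,239), the mug at (302,149), the platform at about (440,198), and the yellow, green and blue look-alikes sit around the ramekins.

```bash
cat > h.py <<'E'
import numpy as np,cv2
from scipy.spatial.transform import Rotation as R
def cloud(d,c):
    h,w=d.shape; u,v=np.meshgrid(np.arange(w),np.arange(h))
    K=np.array([[c['fx'],0,c['cx']],[0,c['fy'],c['cy']],[0,0,1]])
    s=cv2.undistortPoints(np.stack([u,v],-1).reshape(-1,1,2).astype(float),K,np.array([c['k1'],0,0,0.])).reshape(h,w,2)
    P=np.stack([s[...,0]*d,-s[...,1]*d,-d],-1)
    P=P@R.from_quat(c['attitude']).as_matrix().T+c['origin']
    P[d<=0]=np.nan
    return P
def near(P,x,y,r,z0,z1):
    q=P.reshape(-1,3); m=(np.hypot(q[:,0]-x,q[:,1]-y)<r)&(q[:,2]>z0)&(q[:,2]<z1); return q[m]
E
python3 - <<'E'
from station import manip
from h import *
C={}
for n in("top","scene"):
    C[n]=cloud(np.load(n+"0.npz")['d'],manip.camera_model(n))
T=C["top"]
for nm,u,v in[("A",231,236),("B",222,159),("dish",311,239),("mug",302,149),("jar",322,75),("yel",233,286),("yel2",188,300),("green",168,172),("blue",187,118)]:
    g=T[v,u]
    print(nm,g.round(3))
    for n in C:
        q=near(C[n],g[0],g[1],.06,.012 if nm=="dish" else .034,.1)
        if len(q)>5:
            c,r=cv2.minEnclosingCircle(q[:,:2].astype(np.float32)); print("  ",n,np.round(c,4),round(r,4),q[:,2].max().round(4),len(q))
g=T[198,440];print("plat",g.round(3))
for n in C:
    for a,b in((.078,.095),(.05,.07)):
        q=near(C[n],g[0],g[1],.15,a,b);r=cv2.minAreaRect((q[:,:2]*1000).astype(np.float32));print(n,a,r,np.median(q[:,2]),len(q))
E
```

```text
A [0.453 0.255 0.01 ]
   top [0.4506 0.2519] 0.0329 0.0465 217
   scene [0.453  0.2518] 0.035 0.0474 146
B [0.64  0.28  0.004]
   top [0.6317 0.2742] 0.0334 0.0476 214
   scene [0.6366 0.2732] 0.0344 0.0472 171
dish [0.443 0.069 0.009]
   top [0.4432 0.0698] 0.0464 0.028 417
   scene [0.4449 0.0681] 0.0477 0.0301 295
mug [0.661 0.086 0.008]
   top [0.6636 0.081 ] 0.0545 0.089 573
   scene [0.6651 0.0807] 0.0538 0.09 696
jar [0.814 0.037 0.086]
   top [0.8247 0.0365] 0.024 0.0895 450
   scene [0.8269 0.0348] 0.024 0.091 425
yel [0.339 0.249 0.004]
   top [0.3405 0.2429] 0.0328 0.0459 225
   scene [0.3381 0.2581] 0.0511 0.048 143
yel2 [0.311 0.348 0.01 ]
   top [0.313  0.3404] 0.0339 0.0464 261
   scene [0.3167 0.3394] 0.0364 0.047 147
green [0.609 0.407 0.008]
   top [0.6026 0.3962] 0.0345 0.0478 248
   scene [0.6037 0.3958] 0.0361 0.0488 158
blue [0.744 0.367 0.005]
   top [0.7366 0.3602] 0.0342 0.0464 237
   scene [0.7376 0.3591] 0.0354 0.0482 174
plat [ 0.523 -0.216  0.084]
top 0.078 ((528.3060913085938, -214.87962341308594), (199.42251586914062, 111.43141174316406), 75.44906616210938) 0.08489849186842535 4437
top 0.05 ((528.0401611328125, -216.12522888183594), (237.8691864013672, 147.05380249023438), 75.36956787109375) 0.059677778015837735 1605
scene 0.078 ((530.3704833984375, -216.56736755371094), (199.97552490234375, 112.85199737548828), 75.06459045410156) 0.08527014219707096 3501
scene 0.05 ((529.4444580078125, -216.61927795410156), (237.17222595214844, 151.4280548095703), 75.12076568603516) 0.0599672774356943 1340
```

```bash
cat >> h.py <<'E'
def go(x,y,z,s,yaw=75.3):
    r=R.from_quat(s['tool_rot']); M=r.as_matrix()
    W=np.array([[np.cos(a:=np.radians(yaw)),np.sin(a),0],[np.sin(a),-np.cos(a),0],[0,0,-1]])
    rv=(r.inv()*R.from_matrix(W)).as_rotvec()/(2*np.pi)
    d=W.T@(np.array([x,y,z])-s['tcp_pos'])/.5
    print("rot first",rv.round(4)," then dp",d.round(4))
E
python3 -m crank '[{"dp":[0,0,0],"delta_rot":[0,0,-0.0184],"fingers":1},{"dp":[0,0,0],"delta_rot":[0,0,-0.0184],"fingers":1},{"dp":[0,0,0],"delta_rot":[0,0,-0.0184],"fingers":1},{"dp":[0,0,0],"delta_rot":[0,0,-0.0184],"fingers":1},{"dp":[0,0,0],"delta_rot":[0,0,-0.0184],"fingers":1},{"dp":[0,0,0],"delta_rot":[0,0,-0.0184],"fingers":1},{"dp":[0,0,0],"delta_rot":[0,0,-0.0184],"fingers":1},{"dp":[0,0,0],"delta_rot":[0,0,-0.0184],"fingers":1},{"dp":[0,0,0],"delta_rot":[0,0,0],"fingers":1}]'
python3 -c "
from station import manip
from h import *
s=manip.sense();go(.51,-.2,.3,s)
s['tcp_pos']=np.array([.51,-.2,.3]);go(.4515,.252,.3,s)"
```

```text
t: 0.85
tcp_pos: [0.238, -0.5776, 0.3033]
tool_rot: [0.791, 0.612, 0.0, -0.001]
force: [-0.0, 0.5, 0.6]
finger_gap: 0.997
gripper_force: 0.0
rot first [-0.0001 -0.0002  0.0005]  then dp [0.8684 0.3345 0.0067]
rot first [-0.0001 -0.0002  0.0005]  then dp [ 0.8447 -0.3426  0.    ]
```

```bash

python3 -m crank '[{"dp":[0.04,0.015,0],"delta_rot":[0,0,0],"fingers":1},{"dp":[0.075,0.029,0],"delta_rot":[0,0,0],"fingers":1},{"dp":[0.075,0.029,0],"delta_rot":[0,0,0],"fingers":1},{"dp":[0.075,0.029,0],"delta_rot":[0,0,0],"fingers":1},{"dp":[0.075,0.029,0],"delta_rot":[0,0,0],"fingers":1},{"dp":[0.075,0.029,0],"delta_rot":[0,0,0],"fingers":1},{"dp":[0.075,0.029,0],"delta_rot":[0,0,0],"fingers":1},{"dp":[0.075,0.029,0],"delta_rot":[0,0,0],"fingers":1},{"dp":[0.075,0.029,0],"delta_rot":[0,0,0],"fingers":1},{"dp":[0.075,0.029,0],"delta_rot":[0,0,0],"fingers":1},{"dp":[0.075,0.029,0],"delta_rot":[0,0,0],"fingers":1},{"dp":[0.075,0.029,0],"delta_rot":[0,0,0],"fingers":1}]'
python3 -m crank '[{"dp":[0.07,-0.028,0],"delta_rot":[0,0,0],"fingers":1},{"dp":[0.07,-0.028,0],"delta_rot":[0,0,0],"fingers":1},{"dp":[0.07,-0.028,0],"delta_rot":[0,0,0],"fingers":1},{"dp":[0.07,-0.028,0],"delta_rot":[0,0,0],"fingers":1},{"dp":[0.07,-0.028,0],"delta_rot":[0,0,0],"fingers":1},{"dp":[0.07,-0.028,0],"delta_rot":[0,0,0],"fingers":1},{"dp":[0.07,-0.028,0],"delta_rot":[0,0,0],"fingers":1},{"dp":[0.07,-0.028,0],"delta_rot":[0,0,0],"fingers":1},{"dp":[0.07,-0.028,0],"delta_rot":[0,0,0],"fingers":1},{"dp":[0.07,-0.028,0],"delta_rot":[0,0,0],"fingers":1},{"dp":[0.07,-0.03,0],"delta_rot":[0,0,0],"fingers":1},{"dp":[0.04,-0.015,0],"delta_rot":[0,0,0],"fingers":1}]'
python3 - <<'E'
from station import manip
from h import *
s=manip.sense();print(s['tcp_pos'],s['qd'].round(3));go(.4515,.252,.2,s)
E
```

```text
t: 1.85
tcp_pos: [0.5096, -0.1996, 0.3038]
tool_rot: [0.792, 0.61, -0.0, -0.0]
force: [1.0, -0.0, 0.0]
finger_gap: 0.997
gripper_force: 0.0
t: 2.85
tcp_pos: [0.4525, 0.2346, 0.3039]
tool_rot: [0.792, 0.611, 0.0, -0.001]
force: [0.7, -0.1, 1.1]
finger_gap: 1.0
gripper_force: 0.0
[0.45247469 0.23463936 0.30386043] [ 0.481  0.119 -0.203 -0.034  0.085  0.473]
rot first [-0.0001 -0.0001  0.0001]  then dp [ 0.0331 -0.0107  0.2077]
```

```bash

python3 -m crank '[{"dp":[0,0,0.05],"delta_rot":[0,0,0],"fingers":1},{"dp":[0,0,0.05],"delta_rot":[0,0,0],"fingers":1},{"dp":[0,0,0.05],"delta_rot":[0,0,0],"fingers":1},{"dp":[0,0,0],"delta_rot":[0,0,0],"fingers":1},{"dp":[0,0,0],"delta_rot":[0,0,0],"fingers":1}]'
python3 - <<'E'
from station import manip
from h import *
s=manip.sense();c=manip.camera_model("wrist");p,d=manip.snapshot("wrist")
cv2.imwrite("pics/w1.png",p[:,:,::-1])
q=near(cloud(d,c),.4515,.252,.06,.036,.06)
if len(q): print(cv2.minEnclosingCircle(q[:,:2].astype(np.float32)),len(q),q[:,2].max())
print(s['tcp_pos']);go(.4515,.252,.077,s)
E
```

```text
t: 3.27
tcp_pos: [0.4531, 0.2313, 0.228]
tool_rot: [0.792, 0.611, -0.002, -0.001]
force: [0.2, -0.3, 1.0]
finger_gap: 0.996
gripper_force: 0.0
((0.4519619345664978, 0.2539100646972656), 0.03286847099661827) 1159 0.04294692712946524
[0.45305169 0.23126323 0.22796991]
rot first [-0.0005  0.0003 -0.0001]  then dp [ 0.0393 -0.0135  0.3019]
```

View pics/w1.png

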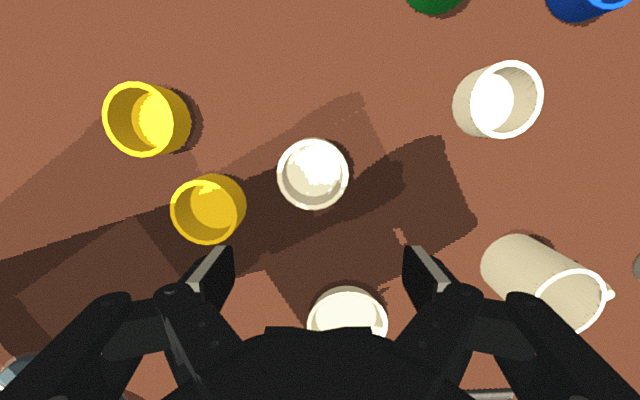

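The wrist view shows the white ramekin at about (313,174), between the open fingers and clear of the yellow pots. It refines A to (0.452, 0.2535).

```bash

python3 -m crank '[{"dp":[0.042,-0.013,0],"delta_rot":[0,0,0],"fingers":1},{"dp":[0,0,0.05],"delta_rot":[0,0,0],"fingers":1},{"dp":[0,0,0.05],"delta_rot":[0,0,0],"fingers":1},{"dp":[0,0,0.05],"delta_rot":[0,0,0],"fingers":1},{"dp":[0,0,0.05],"delta_rot":[0,0,0],"fingers":1},{"dp":[0,0,0.04],"delta_rot":[0,0,0],"fingers":1},{"dp":[0,0,0.03],"delta_rot":[0,0,0],"fingers":1},{"dp":[0,0,0.02],"delta_rot":[0,0,0],"fingers":1},{"dp":[0,0,0.012],"delta_rot":[0,0,0],"fingers":1},{"dp":[0,0,0],"delta_rot":[0,0,0],"fingers":1},{"dp":[0,0,0],"delta_rot":[0,0,0],"fingers":1}]'
```

```text
t: 4.23
tcp_pos: [0.4536, 0.2535, 0.0787]
tool_rot: [0.791, 0.611, 0.001, 0.0]
force: [0.3, 0.0, -0.5]
finger_gap: 1.0
gripper_force: 0.0
```

```bash

python3 -m crank '[{"dp":[0,0,0],"delta_rot":[0,0,0],"fingers":-1},{"dp":[0,0,0],"delta_rot":[0,0,0],"fingers":-1},{"dp":[0,0,0],"delta_rot":[0,0,0],"fingers":-1},{"dp":[0,0,0],"delta_rot":[0,0,0],"fingers":-1},{"dp":[0,0,0],"delta_rot":[0,0,0],"fingers":-1},{"dp":[0,0,0],"delta_rot":[0,0,0],"fingers":-1},{"dp":[0,0,0],"delta_rot":[0,0,0],"fingers":-1},{"dp":[0,0,0],"delta_rot":[0,0,0],"fingers":-1},{"dp":[0,0,0],"delta_rot":[0,0,0],"fingers":-1}]' 35
```

```text
t: 4.98
tcp_pos: [0.4533, 0.2536, 0.0792]
tool_rot: [0.791, 0.611, 0.001, 0.0]
force: [-0.4, -0.4, 6.5]
finger_gap: 0.749
gripper_force: 38.4
```

```bash

python3 -m crank '[{"dp":[0,0,-0.01],"delta_rot":[0,0,0],"fingers":-1},{"dp":[0,0,-0.03],"delta_rot":[0,0,0],"fingers":-1},{"dp":[0,0,-0.05],"delta_rot":[0,0,0],"fingers":-1},{"dp":[0,0,-0.06],"delta_rot":[0,0,0],"fingers":-1},{"dp":[0,0,-0.06],"delta_rot":[0,0,0],"fingers":-1},{"dp":[0,0,-0.06],"delta_rot":[0,0,0],"fingers":-1},{"dp":[0,0,-0.06],"delta_rot":[0,0,0],"fingers":-1},{"dp":[0,0,-0.04],"delta_rot":[0,0,0],"fingers":-1},{"dp":[0,0,-0.02],"delta_rot":[0,0,0],"fingers":-1},{"dp":[0,0,0],"delta_rot":[0,0,0],"fingers":-1},{"dp":[0,0,0],"delta_rot":[0,0,0],"fingers":-1}]'
python3 - <<'E'
from station import manip
from h import *
s=manip.sense();c=manip.camera_model("wrist");p,d=manip.snapshot("wrist")
cv2.imwrite("pics/w2.png",p[:,:,::-1])
t=s['tcp_pos'];print(s['force'],s['gripper_force'])
P=cloud(d,c)
for a,b in((-.075,-.062),(-.062,-.05),(-.05,-.035)):
    q=near(P,t[0],t[1],.05,t[2]+a,t[2]+b)
    print(a,len(q),len(q) and (np.nanmean(q,0)-t).round(4))
np.savez("w2.npz",P=P,p=p,t=t)
L=np.array([.254,.967]);c0=np.array([.529,-.216])
e=c0-.045*L;print(e);go(*e,.26,s)
E
```

```text
t: 5.9
tcp_pos: [0.4523, 0.2532, 0.2726]
tool_rot: [0.791, 0.611, -0.0, -0.0]
force: [-0.2, 0.5, -1.3]
finger_gap: 0.75
gripper_force: 39.4
[-0.22239178  0.51830672 -1.25889646] 39.405525382608175
-0.075 7554 [-0.0017 -0.0056 -0.0716]
-0.062 3249 [-0.0014 -0.0043 -0.0557]
-0.05 6971 [ 0.0011  0.0058 -0.0413]
[ 0.51757  -0.259515]
rot first [-0.0001  0.      0.0002]  then dp [-0.9588  0.3865  0.0253]
```

View pics/w2.png

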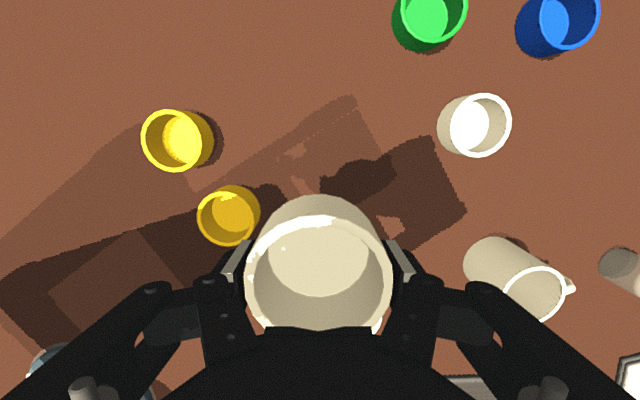

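The ramekin is held level between the pads at about (318,265). Carrying it to the far end of the platform.

```bash

python3 -m crank '[{"dp":[-0.03,0.012,0],"delta_rot":[0,0,0],"fingers":-1},{"dp":[-0.06,0.024,0],"delta_rot":[0,0,0],"fingers":-1},{"dp":[-0.06,0.024,0],"delta_rot":[0,0,0],"fingers":-1},{"dp":[-0.06,0.024,0],"delta_rot":[0,0,0],"fingers":-1},{"dp":[-0.06,0.024,0],"delta_rot":[0,0,0],"fingers":-1},{"dp":[-0.06,0.024,0],"delta_rot":[0,0,0],"fingers":-1},{"dp":[-0.06,0.024,0],"delta_rot":[0,0,0],"fingers":-1},{"dp":[-0.06,0.024,0],"delta_rot":[0,0,0],"fingers":-1},{"dp":[-0.06,0.024,0],"delta_rot":[0,0,0],"fingers":-1},{"dp":[-0.06,0.024,0],"delta_rot":[0,0,0],"fingers":-1},{"dp":[-0.06,0.024,0],"delta_rot":[0,0,0],"fingers":-1},{"dp":[-0.06,0.024,0],"delta_rot":[0,0,0],"fingers":-1}]'
python3 -m crank '[{"dp":[-0.06,0.024,0],"delta_rot":[0,0,0],"fingers":-1},{"dp":[-0.06,0.024,0],"delta_rot":[0,0,0],"fingers":-1},{"dp":[-0.06,0.024,0],"delta_rot":[0,0,0],"fingers":-1},{"dp":[-0.05,0.024,0],"delta_rot":[0,0,0],"fingers":-1},{"dp":[-0.03,0.014,0],"delta_rot":[0,0,0],"fingers":-1},{"dp":[-0.01,0.004,0],"delta_rot":[0,0,0],"fingers":-1},{"dp":[0,0,0],"delta_rot":[0,0,0],"fingers":-1},{"dp":[0,0,0],"delta_rot":[0,0,0],"fingers":-1},{"dp":[0,0,0],"delta_rot":[0,0,0],"fingers":-1}]'
python3 - <<'E'
from station import manip
from h import *
s=manip.sense();print(s['tcp_pos'],s['force']);go(.5176,-.2595,.180,s)
E
```

```text
t: 6.95
tcp_pos: [0.4982, -0.1165, 0.2706]
tool_rot: [0.791, 0.611, -0.001, -0.002]
force: [0.9, 0.1, -0.3]
finger_gap: 0.75
gripper_force: 39.4
t: 7.7
tcp_pos: [0.5198, -0.2582, 0.2723]
tool_rot: [0.791, 0.612, -0.0, -0.001]
force: [-1.3, 1.1, -1.8]
finger_gap: 0.749
gripper_force: 39.3
[ 0.51976667 -0.25821888  0.27230717] [-1.29204063  1.07880014 -1.81954622]
rot first [-0.0004 -0.0003  0.0005]  then dp [-0.0036 -0.0035  0.1846]
```

```bash

python3 -m crank '[{"dp":[-0.004,-0.004,0.02],"delta_rot":[0,0,0],"fingers":-1},{"dp":[0,0,0.04],"delta_rot":[0,0,0],"fingers":-1},{"dp":[0,0,0.04],"delta_rot":[0,0,0],"fingers":-1},{"dp":[0,0,0.04],"delta_rot":[0,0,0],"fingers":-1},{"dp":[0,0,0.03],"delta_rot":[0,0,0],"fingers":-1},{"dp":[0,0,0.015],"delta_rot":[0,0,0],"fingers":-1},{"dp":[0,0,0.01],"delta_rot":[0,0,0],"fingers":-1},{"dp":[0,0,0],"delta_rot":[0,0,0],"fingers":-1},{"dp":[0,0,0],"delta_rot":[0,0,0],"fingers":-1},{"dp":[0,0,0],"delta_rot":[0,0,0],"fingers":-1}]'
python3 - <<'E'
from station import manip
from h import *
F=[manip.sense()['force'][2]]
s=manip.sense();c=manip.camera_model("wrist");p,d=manip.snapshot("wrist")
P=cloud(d,c);q=near(P,.54,-.17,.05,.07,.1);print(s['tcp_pos'],s['force'],np.median(q[:,2]),len(q))
E
```

```text
t: 8.53
tcp_pos: [0.5185, -0.262, 0.1764]
tool_rot: [0.791, 0.612, 0.0, 0.001]
force: [0.0, 0.1, -1.3]
finger_gap: 0.749
gripper_force: 39.4
[ 0.51845937 -0.26195218  0.1763762 ] [ 0.04757148  0.14378884 -1.25738069] 0.08395080336437785 26128
```

```bash

python3 -m crank '[{"dp":[0,0,0.01],"delta_rot":[0,0,0],"fingers":-1},{"dp":[0,0,0.006],"delta_rot":[0,0,0],"fingers":-1},{"dp":[0,0,0.004],"delta_rot":[0,0,0],"fingers":-1},{"dp":[0,0,0.004],"delta_rot":[0,0,0],"fingers":-1},{"dp":[0,0,0.004],"delta_rot":[0,0,0],"fingers":-1},{"dp":[0,0,0.004],"delta_rot":[0,0,0],"fingers":-1},{"dp":[0,0,0.004],"delta_rot":[0,0,0],"fingers":-1},{"dp":[0,0,0.004],"delta_rot":[0,0,0],"fingers":-1},{"dp":[0,0,0],"delta_rot":[0,0,0],"fingers":-1},{"dp":[0,0,0],"delta_rot":[0,0,0],"fingers":-1},{"dp":[0,0,0],"delta_rot":[0,0,0],"fingers":-1}]'
python3 - <<'E'
from station import manip
from h import *
s=manip.sense();c=manip.camera_model("wrist");p,d=manip.snapshot("wrist")
P=cloud(d,c);q=near(P,.54,-.17,.04,.06,.1);print(s['tcp_pos'],s['force'],np.median(q[:,2]),len(q))
E
```

```text
t: 9.5
tcp_pos: [0.5179, -0.2617, 0.1555]
tool_rot: [0.791, 0.611, -0.0, -0.0]
force: [-0.9, 0.9, 1.1]
finger_gap: 0.749
gripper_force: 39.6
[ 0.51790438 -0.26172728  0.15545562] [-0.85789643  0.87906404  1.12790526] 0.07512288307767627 20444
```

The platform has sunk 9 mm, so it carries about the pot's weight. Releasing.

```bash

python3 -m crank '[{"dp":[0,0,0],"delta_rot":[0,0,0],"fingers":0.55},{"dp":[0,0,0],"delta_rot":[0,0,0],"fingers":0.6},{"dp":[0,0,0],"delta_rot":[0,0,0],"fingers":0.7},{"dp":[0,0,0],"delta_rot":[0,0,0],"fingers":0.8},{"dp":[0,0,0],"delta_rot":[0,0,0],"fingers":1},{"dp":[0,0,0],"delta_rot":[0,0,0],"fingers":1},{"dp":[0,0,0],"delta_rot":[0,0,0],"fingers":1},{"dp":[0,0,0],"delta_rot":[0,0,0],"fingers":1}]'
python3 -m crank '[{"dp":[0,0,-0.01],"delta_rot":[0,0,0],"fingers":1},{"dp":[0,0,-0.02],"delta_rot":[0,0,0],"fingers":1},{"dp":[0,0,-0.04],"delta_rot":[0,0,0],"fingers":1},{"dp":[0,0,-0.05],"delta_rot":[0,0,0],"fingers":1},{"dp":[0,0,-0.05],"delta_rot":[0,0,0],"fingers":1},{"dp":[0,0,-0.05],"delta_rot":[0,0,0],"fingers":1},{"dp":[0,0,0],"delta_rot":[0,0,0],"fingers":1},{"dp":[0,0,0],"delta_rot":[0,0,0],"fingers":1}]'
python3 - <<'E'
from station import manip
from h import *
s=manip.sense();c=manip.camera_model("wrist");p,d=manip.snapshot("wrist")
cv2.imwrite("pics/w3.png",p[:,:,::-1])
P=cloud(d,c);q=near(P,.54,-.17,.04,.06,.1);h=np.median(q[:,2]);print(h)
q=near(P,.518,-.26,.05,h+.036,h+.05);print(cv2.minEnclosingCircle(q[:,:2].astype(np.float32)),q[:,2].max())
print(s['tcp_pos']);go(.633,.265,.25,s)
E
```

```text
t: 10.22
tcp_pos: [0.5179, -0.2617, 0.1554]
tool_rot: [0.791, 0.611, -0.0, -0.0]
force: [0.0, -0.6, 0.1]
finger_gap: 1.002
gripper_force: 0.0
t: 10.88
tcp_pos: [0.5186, -0.2622, 0.268]
tool_rot: [0.791, 0.611, 0.001, 0.002]
force: [-0.6, 0.3, -0.1]
finger_gap: 0.992
gripper_force: 0.0
0.07639155158526673
((0.5173948407173157, -0.261638343334198), 0.03297318518161774) 0.12043930243299528
[ 0.51862405 -0.26224098  0.26797161]
rot first [0.0007 0.0003 0.0002]  then dp [ 1.078  -0.0463  0.0359]
```

View pics/w3.png

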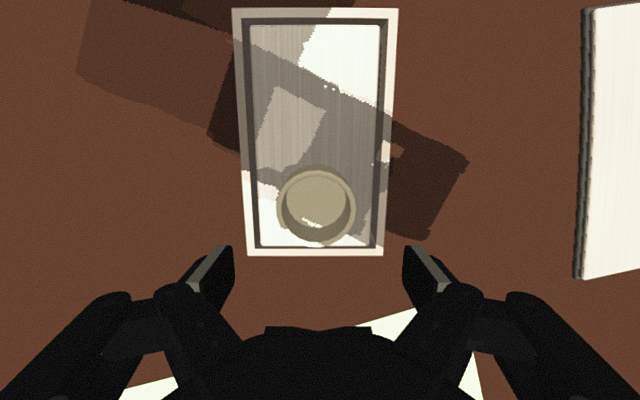

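The first ramekin is upright at (316,205), wholly on the far end of the platform. Going to B.

```bash

python3 -m crank '[{"dp":[0.035,0,0],"delta_rot":[0,0,0],"fingers":1},{"dp":[0.07,-0.003,0],"delta_rot":[0,0,0],"fingers":1},{"dp":[0.07,-0.003,0],"delta_rot":[0,0,0],"fingers":1},{"dp":[0.07,-0.003,0],"delta_rot":[0,0,0],"fingers":1},{"dp":[0.07,-0.003,0],"delta_rot":[0,0,0],"fingers":1},{"dp":[0.07,-0.003,0],"delta_rot":[0,0,0],"fingers":1},{"dp":[0.07,-0.003,0],"delta_rot":[0,0,0],"fingers":1},{"dp":[0.07,-0.003,0],"delta_rot":[0,0,0],"fingers":1},{"dp":[0.07,-0.003,0],"delta_rot":[0,0,0],"fingers":1},{"dp":[0.07,-0.003,0],"delta_rot":[0,0,0],"fingers":1},{"dp":[0.07,-0.003,0],"delta_rot":[0,0,0],"fingers":1},{"dp":[0.07,-0.003,0],"delta_rot":[0,0,0],"fingers":1}]'
python3 -m crank '[{"dp":[0.07,-0.003,0],"delta_rot":[0,0,0],"fingers":1},{"dp":[0.07,-0.003,0],"delta_rot":[0,0,0],"fingers":1},{"dp":[0.07,-0.003,0],"delta_rot":[0,0,0],"fingers":1},{"dp":[0.06,-0.003,0],"delta_rot":[0,0,0],"fingers":1},{"dp":[0.01,0,0.03],"delta_rot":[0,0,0],"fingers":1},{"dp":[0,0,0.04],"delta_rot":[0,0,0],"fingers":1},{"dp":[0,0,0.02],"delta_rot":[0,0,0],"fingers":1},{"dp":[0,0,0],"delta_rot":[0,0,0],"fingers":1},{"dp":[0,0,0],"delta_rot":[0,0,0],"fingers":1},{"dp":[0,0,0],"delta_rot":[0,0,0],"fingers":1}]'
python3 - <<'E'
from station import manip
from h import *
s=manip.sense();c=manip.camera_model("wrist");p,d=manip.snapshot("wrist")
cv2.imwrite("pics/w4.png",p[:,:,::-1])
q=near(cloud(d,c),.633,.274,.055,.036,.06)
(x,y),r=cv2.minEnclosingCircle(q[:,:2].astype(np.float32));print(x,y,r,len(q),q[:,2].max())
print(s['tcp_pos']);go(x,y,.079,s)
E
```

```text
t: 11.93
tcp_pos: [0.6027, 0.1336, 0.2637]
tool_rot: [0.791, 0.611, -0.002, -0.001]
force: [1.2, 0.2, -0.4]
finger_gap: 1.003
gripper_force: 0.0
t: 12.77
tcp_pos: [0.6334, 0.268, 0.2206]
tool_rot: [0.792, 0.611, 0.0, 0.0]
force: [-0.8, 0.4, 0.0]
finger_gap: 0.999
gripper_force: 0.0
0.6335282325744629 0.27586278319358826 0.03287390246987343 1213 0.04290217509325095
[0.63342541 0.26800872 0.2206027 ]
rot first [0. 0. 0.]  then dp [ 0.0152 -0.0038  0.2832]
```

View pics/w4.png

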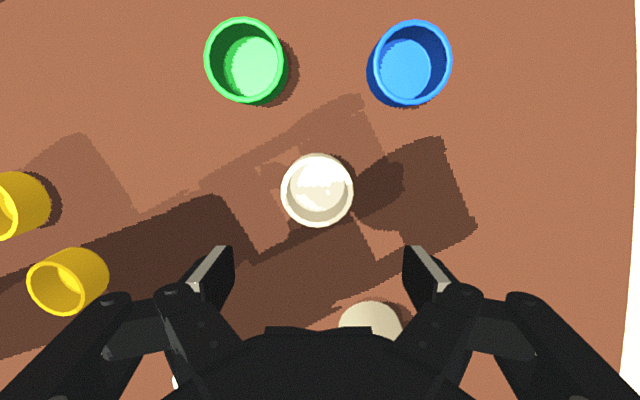

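The second white ramekin is centred at (317,190), with green and blue well clear. Descending and gripping.

```bash

python3 -m crank '[{"dp":[0.015,-0.004,0],"delta_rot":[0,0,0],"fingers":1},{"dp":[0,0,0.05],"delta_rot":[0,0,0],"fingers":1},{"dp":[0,0,0.05],"delta_rot":[0,0,0],"fingers":1},{"dp":[0,0,0.05],"delta_rot":[0,0,0],"fingers":1},{"dp":[0,0,0.05],"delta_rot":[0,0,0],"fingers":1},{"dp":[0,0,0.04],"delta_rot":[0,0,0],"fingers":1},{"dp":[0,0,0.025],"delta_rot":[0,0,0],"fingers":1},{"dp":[0,0,0.018],"delta_rot":[0,0,0],"fingers":1},{"dp":[0,0,0],"delta_rot":[0,0,0],"fingers":1},{"dp":[0,0,0],"delta_rot":[0,0,0],"fingers":1},{"dp":[0,0,0],"delta_rot":[0,0,0],"fingers":1}]'
python3 -m crank '[{"dp":[0,0,0],"delta_rot":[0,0,0],"fingers":-1},{"dp":[0,0,0],"delta_rot":[0,0,0],"fingers":-1},{"dp":[0,0,0],"delta_rot":[0,0,0],"fingers":-1},{"dp":[0,0,0],"delta_rot":[0,0,0],"fingers":-1},{"dp":[0,0,0],"delta_rot":[0,0,0],"fingers":-1},{"dp":[0,0,0],"delta_rot":[0,0,0],"fingers":-1},{"dp":[0,0,0],"delta_rot":[0,0,0],"fingers":-1},{"dp":[0,0,0],"delta_rot":[0,0,0],"fingers":-1},{"dp":[0,0,0],"delta_rot":[0,0,0],"fingers":-1}]' 35
```

```text
t: 13.73
tcp_pos: [0.6341, 0.277, 0.0805]
tool_rot: [0.791, 0.611, 0.001, 0.001]
force: [-0.2, 0.0, 0.7]
finger_gap: 0.999
gripper_force: 0.0
t: 14.48
tcp_pos: [0.634, 0.2769, 0.0808]
tool_rot: [0.791, 0.611, 0.001, 0.001]
force: [-0.7, -0.3, 5.4]
finger_gap: 0.759
gripper_force: 39.6
```

```bash

python3 -m crank '[{"dp":[0,0,-0.01],"delta_rot":[0,0,0],"fingers":-1},{"dp":[0,0,-0.03],"delta_rot":[0,0,0],"fingers":-1},{"dp":[0,0,-0.05],"delta_rot":[0,0,0],"fingers":-1},{"dp":[0,0,-0.06],"delta_rot":[0,0,0],"fingers":-1},{"dp":[0,0,-0.06],"delta_rot":[0,0,0],"fingers":-1},{"dp":[0,0,-0.06],"delta_rot":[0,0,0],"fingers":-1},{"dp":[0,0,-0.06],"delta_rot":[0,0,0],"fingers":-1},{"dp":[0,0,-0.04],"delta_rot":[0,0,0],"fingers":-1},{"dp":[0,0,-0.02],"delta_rot":[0,0,0],"fingers":-1},{"dp":[0,0,0],"delta_rot":[0,0,0],"fingers":-1},{"dp":[0,0,0],"delta_rot":[0,0,0],"fingers":-1}]'
python3 - <<'E'
from station import manip
from h import *
go(.5404,-.1725,.27,manip.sense())
E
```

```text
t: 15.4
tcp_pos: [0.6325, 0.2765, 0.2738]
tool_rot: [0.791, 0.611, -0.0, -0.0]
force: [0.3, -0.4, -1.8]
finger_gap: 0.754
gripper_force: 39.4
rot first [-0.0001  0.      0.0002]  then dp [-0.9154  0.0497  0.0077]
```

```bash

python3 -m crank '[{"dp":[-0.03,0.002,0],"delta_rot":[0,0,0],"fingers":-1},{"dp":[-0.06,0.003,0],"delta_rot":[0,0,0],"fingers":-1},{"dp":[-0.06,0.003,0],"delta_rot":[0,0,0],"fingers":-1},{"dp":[-0.06,0.003,0],"delta_rot":[0,0,0],"fingers":-1},{"dp":[-0.06,0.003,0],"delta_rot":[0,0,0],"fingers":-1},{"dp":[-0.06,0.003,0],"delta_rot":[0,0,0],"fingers":-1},{"dp":[-0.06,0.003,0],"delta_rot":[0,0,0],"fingers":-1},{"dp":[-0.06,0.003,0],"delta_rot":[0,0,0],"fingers":-1},{"dp":[-0.06,0.003,0],"delta_rot":[0,0,0],"fingers":-1},{"dp":[-0.06,0.003,0],"delta_rot":[0,0,0],"fingers":-1},{"dp":[-0.06,0.003,0],"delta_rot":[0,0,0],"fingers":-1},{"dp":[-0.06,0.003,0],"delta_rot":[0,0,0],"fingers":-1}]'
python3 -m crank '[{"dp":[-0.06,0.004,0],"delta_rot":[0,0,0],"fingers":-1},{"dp":[-0.06,0.004,0],"delta_rot":[0,0,0],"fingers":-1},{"dp":[-0.06,0.004,0],"delta_rot":[0,0,0],"fingers":-1},{"dp":[-0.03,0.002,0],"delta_rot":[0,0,0],"fingers":-1},{"dp":[-0.015,0.001,0],"delta_rot":[0,0,0],"fingers":-1},{"dp":[0,0,0],"delta_rot":[0,0,0],"fingers":-1},{"dp":[0,0,0],"delta_rot":[0,0,0],"fingers":-1},{"dp":[0,0,0],"delta_rot":[0,0,0],"fingers":-1}]'
python3 - <<'E'
from station import manip
from h import *
s=manip.sense();c=manip.camera_model("top");p,d=manip.snapshot("top")
P=cloud(d,c);print(s['tcp_pos'],s['force']);go(.5404,-.1725,.18,s)
E
```

```text
t: 16.4
tcp_pos: [0.5607, -0.0633, 0.2718]
tool_rot: [0.791, 0.611, -0.002, -0.002]
force: [0.6, 0.2, -1.4]
finger_gap: 0.76
gripper_force: 39.3
t: 17.07
tcp_pos: [0.5413, -0.1712, 0.2732]
tool_rot: [0.791, 0.612, -0.0, -0.001]
force: [-1.4, 0.1, -1.5]
finger_gap: 0.761
gripper_force: 39.3
[ 0.54130476 -0.17115492  0.27320293] [-1.44035832  0.12050066 -1.5248681 ]
rot first [-0.0003 -0.0002  0.0004]  then dp [-0.0031 -0.0011  0.1864]
```

```bash

python3 -m crank '[{"dp":[-0.003,-0.001,0.02],"delta_rot":[0,0,0],"fingers":-1},{"dp":[0,0,0.04],"delta_rot":[0,0,0],"fingers":-1},{"dp":[0,0,0.04],"delta_rot":[0,0,0],"fingers":-1},{"dp":[0,0,0.04],"delta_rot":[0,0,0],"fingers":-1},{"dp":[0,0,0.03],"delta_rot":[0,0,0],"fingers":-1},{"dp":[0,0,0.025],"delta_rot":[0,0,0],"fingers":-1},{"dp":[0,0,0.015],"delta_rot":[0,0,0],"fingers":-1},{"dp":[0,0,0.005],"delta_rot":[0,0,0],"fingers":-1},{"dp":[0,0,0],"delta_rot":[0,0,0],"fingers":-1},{"dp":[0,0,0],"delta_rot":[0,0,0],"fingers":-1},{"dp":[0,0,0],"delta_rot":[0,0,0],"fingers":-1}]'
python3 -m crank '[{"dp":[0,0,0.004],"delta_rot":[0,0,0],"fingers":-1},{"dp":[0,0,0.004],"delta_rot":[0,0,0],"fingers":-1},{"dp":[0,0,0.004],"delta_rot":[0,0,0],"fingers":-1},{"dp":[0,0,0.004],"delta_rot":[0,0,0],"fingers":-1},{"dp":[0,0,0.004],"delta_rot":[0,0,0],"fingers":-1},{"dp":[0,0,0.004],"delta_rot":[0,0,0],"fingers":-1},{"dp":[0,0,0],"delta_rot":[0,0,0],"fingers":-1},{"dp":[0,0,0],"delta_rot":[0,0,0],"fingers":-1},{"dp":[0,0,0],"delta_rot":[0,0,0],"fingers":-1}]'
python3 - <<'E'
from station import manip
from h import *
s=manip.sense();c=manip.camera_model("wrist");p,d=manip.snapshot("wrist")
cv2.imwrite("pics/w5.png",p[:,:,::-1])
P=cloud(d,c);q=near(P,.554,-.123,.015,.05,.1);print(s['tcp_pos'],s['force'],len(q) and np.median(q[:,2]),len(q))
E
```

```text
t: 18.03
tcp_pos: [0.5414, -0.1738, 0.1672]
tool_rot: [0.791, 0.612, 0.0, 0.001]
force: [-0.1, 0.6, -1.6]
finger_gap: 0.757
gripper_force: 39.4
t: 18.78
tcp_pos: [0.5408, -0.1736, 0.1543]
tool_rot: [0.791, 0.611, -0.0, -0.0]
force: [-0.5, 0.7, -1.5]
finger_gap: 0.757
gripper_force: 39.4
[ 0.54080637 -0.17364798  0.15433186] [-0.53291415  0.70970064 -1.50679761] 0.07223940229294964 1857
```

View pics/w5.png

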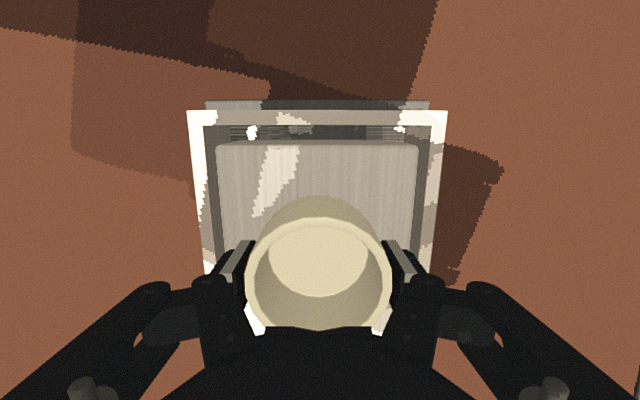

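The ramekin is at (318,270), centred across the platform and about to touch, with the face at about 73 mm. Continuing down gently.

```bash

python3 -m crank '[{"dp":[0,0,0.004],"delta_rot":[0,0,0],"fingers":-1},{"dp":[0,0,0.003],"delta_rot":[0,0,0],"fingers":-1},{"dp":[0,0,0.003],"delta_rot":[0,0,0],"fingers":-1},{"dp":[0,0,0.003],"delta_rot":[0,0,0],"fingers":-1},{"dp":[0,0,0.003],"delta_rot":[0,0,0],"fingers":-1},{"dp":[0,0,0.003],"delta_rot":[0,0,0],"fingers":-1},{"dp":[0,0,0.003],"delta_rot":[0,0,0],"fingers":-1},{"dp":[0,0,0],"delta_rot":[0,0,0],"fingers":-1},{"dp":[0,0,0],"delta_rot":[0,0,0],"fingers":-1},{"dp":[0,0,0],"delta_rot":[0,0,0],"fingers":-1}]'
python3 - <<'E'
from station import manip
from h import *
s=manip.sense();c=manip.camera_model("wrist");p,d=manip.snapshot("wrist")
P=cloud(d,c);q=near(P,.554,-.123,.015,.05,.1);print(s['tcp_pos'],s['force'],len(q) and np.median(q[:,2]),len(q))
E
```

```text
t: 19.67
tcp_pos: [0.541, -0.1737, 0.1435]
tool_rot: [0.791, 0.611, 0.0, 0.0]
force: [-0.4, 0.1, 0.0]
finger_gap: 0.755
gripper_force: 39.5
[ 0.54101624 -0.17374317  0.14347471] [-0.35710097  0.07525194  0.01451999] 0.06142048232897343 1786
```

```bash

python3 -m crank '[{"dp":[0,0,0],"delta_rot":[0,0,0],"fingers":0.55},{"dp":[0,0,0],"delta_rot":[0,0,0],"fingers":0.6},{"dp":[0,0,0],"delta_rot":[0,0,0],"fingers":0.7},{"dp":[0,0,0],"delta_rot":[0,0,0],"fingers":0.8},{"dp":[0,0,0],"delta_rot":[0,0,0],"fingers":1},{"dp":[0,0,0],"delta_rot":[0,0,0],"fingers":1},{"dp":[0,0,0],"delta_rot":[0,0,0],"fingers":1},{"dp":[0,0,0],"delta_rot":[0,0,0],"fingers":1}]'
python3 -m crank '[{"dp":[0,0,-0.01],"delta_rot":[0,0,0],"fingers":1},{"dp":[0,0,-0.02],"delta_rot":[0,0,0],"fingers":1},{"dp":[0,0,-0.04],"delta_rot":[0,0,0],"fingers":1},{"dp":[0,0,-0.05],"delta_rot":[0,0,0],"fingers":1},{"dp":[0,0,-0.06],"delta_rot":[0,0,0],"fingers":1},{"dp":[0,0,-0.06],"delta_rot":[0,0,0],"fingers":1},{"dp":[0,0,-0.04],"delta_rot":[0,0,0],"fingers":1},{"dp":[0,0,0],"delta_rot":[0,0,0],"fingers":1},{"dp":[0,0,0],"delta_rot":[0,0,0],"fingers":1},{"dp":[0,0,0],"delta_rot":[0,0,0],"fingers":1}]'
python3 - <<'E'
from station import manip
from h import *
s=manip.sense();c=manip.camera_model("wrist");p,d=manip.snapshot("wrist")
cv2.imwrite("pics/w6.png",p[:,:,::-1])
P=cloud(d,c)
for x,y in((.5174,-.2616),(.541,-.174)):
    q=near(P,x,y,.045,.095,.13);print(cv2.minEnclosingCircle(q[:,:2].astype(np.float32)),np.percentile(q[:,2],[5,95]))
print(s['tcp_pos'],s['force'])
E
```

```text
t: 20.38
tcp_pos: [0.5409, -0.1737, 0.1434]
tool_rot: [0.791, 0.611, -0.0, -0.0]
force: [0.1, -0.3, 1.1]
finger_gap: 1.002
gripper_force: 0.0
t: 21.22
tcp_pos: [0.5403, -0.1734, 0.2833]
tool_rot: [0.791, 0.611, -0.0, -0.0]
force: [0.3, 0.2, -0.1]
finger_gap: 0.998
gripper_force: 0.0
((0.5174370408058167, -0.2622870206832886), 0.03375789150595665) [0.09630149 0.1076195 ]
((0.5398500561714172, -0.1748935878276825), 0.03326062485575676) [0.09727579 0.10768954]
[ 0.54032249 -0.17336583  0.28332993] [ 0.33828393  0.15196033 -0.11647772]
```

View pics/w6.png

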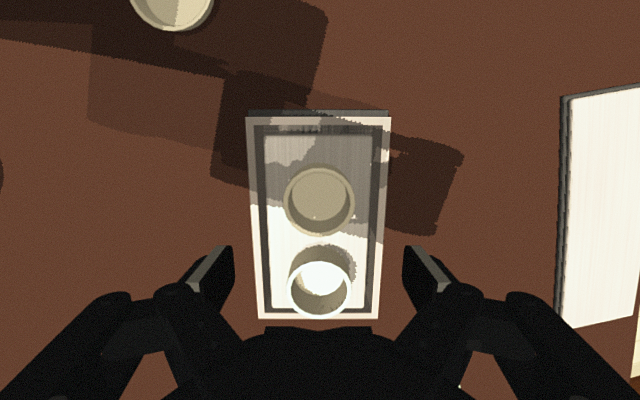

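Both ramekins stand upright on the platform, at (319,200) and (318,285), with rims level at about 107 mm. The gripper is clear of them.

```bash
python3 -c "
from station import manip
print(manip.sign_off())"
```

```text
the job is handed in; nothing more can be done
None
```

Both white ramekins stand upright, side by side and wholly on the lift platform, each set down gently and released; the job was handed in at about 21 s, and no verdict came back.

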